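Hook out the parts tray and fetch the brass padlock

TASK

Pull the tray of the small grey cabinet out to its stop with the red-handled hook put through the hole in its blue front, not with your fingers, then lay the hook flat on the bench clear of the tray. Lift the brass padlock out of the tray and lay it, same side up, in the middle of the green mat without dropping it. Leave the tray out with the black padlock in it, and do not knock over the yellow oil bottle.

Things in the scene. Friction and masses are not known exactly. Their poses are not given: they have to be found in the camera images.
- hook_handle (a point): Centre of the red handle of the pull hook, 13 mm above its underside: 80 long (own x), 16 wide (y), 26 high (z). The tool, about 0.12 kg, lies flat on the bench on its handle and its bent tip. A steel shaft 7 mm thick leaves the front of the handle along +x, its centre line 14 mm above the underside, and at its end bends straight down.
- hole (a point): Centre of the finger hole on the outer face of the tray's blue front; moves with the tray. x points into the cabinet, y left, z up; the tray slides out along -x. Hole 28 mm wide (y), 26 mm high, 174 to 200 mm above the bench. The panel is 6 mm thick, 206 wide, 155 to 209 mm above the bench. Behind the hole the middle of the tray is free down to its floor.
- tray (a joint): How far the tray is out, in m: 0 shut, 0.10 at its end stop; it starts shut or up to 10 mm ajar. About 2.5 N of sliding friction, stays where it is left.
- tray_floor (a point): Middle of the top of the tray's inner floor, 160 mm above the bench; moves with the tray, axes as the hole's. Inside 115 mm (x) by 196 mm (y); side and back walls rise 12 mm above the floor. The padlocks lie side by side in it, about 90 mm apart, either one on the left, shackles to the back.
- brass_lock (a point): Centre of the body of the brass padlock, half-way up (10.5 mm above its underside). It lies on its back: body 37 (own x) by 45 (y) by 21 mm (z, up), shackle on the +x side reaching 48 mm from this point. Grasp the body across its y sides, 45 mm wide. 0.25 kg.
- black_lock (a point): Centre of the body of the black padlock, 8.5 mm above its underside. It lies like the brass one: body 32 (x) by 38 (y) by 17 mm (z), shackle on the +x side. To be left in the tray.
- mat_top (a point): Centre of the upper side of the green square mat on the bench, 110 x 110 mm, 3 mm thick, fixed.
- oil_bottle (a point): Yellow oil bottle with a red spout standing upright, 40 mm across and 123 mm high, at the back left; point on its axis 60 mm above the bench, z along the axis.
- hook_tip (a point): Outer end of the hook's bent tip, 105 mm ahead (own +x) of the handle's centre and 3.6 mm above the tool's underside. The bent tip is 7 mm thick, points straight down and ends level with the handle's underside; 10.5 mm of it stand below the shaft's lower side.
- cabinet: Grey cabinet, fixed, 214 wide (y), 130 deep (x), 214 high, closed on top; the lowest 150 mm are a closed base, the tray is above it. Origin: middle of the lower front edge, on the bench; x points to its back. The padlocks are hidden in it until the tray is drawn.

How it is judged:
On the way, in this order (a step that is already met when the one before it is completed fails the run):
1. the hook draws the tray out (contact force between hook and tray above 0.3 N and value of joint tray above 0.03 m), for 0.05 s.
2. the tray is out and the hook lies flat on the bench, released and clear of the tray (value of joint tray above 0.085 m and height (world z) of hook_handle below 0.018 m and angle between hook_handle's own x axis and vertical between 1.4 and 1.74 rad and contact force between hook and tray below 0.1 N and contact force between hook and the fingers below 0.1 N and linear speed of hook below 0.03 m/s), for 0.1 s.
3. the brass padlock is lifted out of the tray (height (world z) of brass_lock above 0.19 m and contact force between brass and the fingers above 0.5 N), for 0.1 s.
At the end, for the whole second after the job is handed in: The brass padlock lies at rest, same side up, on the green mat with the middle of its body within 40 mm of the mat's centre; the tray is still at least 80 mm out with the black padlock lying on its floor; the hook lies flat and still on the bench, clear of the tray; the oil bottle stands (horizontal distance between brass_lock and mat_top below 0.04 m and height (world z) of each of brass_lock, hook_handle below 0.018 m and angle between brass_lock's own z axis and vertical below 0.15 rad and linear speed of each of brass, hook below 0.02 m/s and value of joint tray above 0.08 m and angle between hook_handle's own x axis and vertical between 1.4 and 1.74 rad and contact force between hook and tray below 0.1 N and height (world z) of black_lock between 0.164 and 0.18 m and x of black_lock in the frame of tray_floor between -0.06 and 0.06 m and y of black_lock in the frame of tray_floor between -0.1 and 0.1 m and angle between oil_bottle's own z axis and vertical below 0.3 rad); the robot touches nothing.
It fails at once if fingers or arm touch the tray while it is less than 80 mm out (contact force between any of the fingers, the arm and tray above 0.5 N and value of joint tray below 0.08 m).
It fails at once if the oil bottle is knocked over (angle between oil_bottle's own z axis and vertical above 0.5 rad).
It fails at once if the black padlock is lifted out of the tray (height (world z) of black_lock above 0.21 m).
It fails at once if the brass padlock is dropped (falling free at more than 0.7 m/s close to the bench) (height (world z) of brass_lock below 0.06 m and linear speed of brass above 0.7 m/s and contact force between brass and the fingers below 0.1 N).
It also fails if it takes over 66 s, if anything falls off the work surface, if the arm or the gripper's body presses on something with over 40 N, if the wrist force passes 120 N, or if a joint passes its speed limit or range.

ROBOT

A 6-joint arm with a two-finger parallel gripper is mounted at the origin on a cart in front of the work surface, level with it; the furniture and walls round the work are solid. World frame = base frame: x ahead of the robot, y to its left, z up, the work surface at z = 0. Lengths are in m, angles in rad, forces in N, time in s.
With the tool pointing down it reaches from about 0.425 to 0.95 m from the base axis. Payload 3.5 kg.
Tool frame: the origin (TCP) lies midway between the tips of the shut fingers; the grasp point (between the pads) lies 19 mm behind it; z points along the fingers, y is the line along which they close (so a half turn about z gives the same grasp; the last joint's range is limited). The gripper opens to 85 mm and grips with 20 to 120 N. Pads are 22 mm wide; open, the fingers measure 114 mm over their backs; the gripper's body (76 mm by 85 mm) begins 54 mm behind the grasp point. The pads swing forward as they close: fully open they stand 13 mm farther back than shut.
Start: joints at [-1.352, 0.286, 1.577, -0, 1.279, -0.15], TCP at [0.243, -0.63, 0.231] pointing down, gripper open.
Joint ranges: [-2.77, 2.77], [-0.9, 2.22], [0.21, 2.48], [-1.53, 4.67], [0.24, 2.81], [-2.84, 2.84]. Speed limits (rad/s): [2.79, 2.79, 3.14, 3.14, 3.14, 3.14].

INTERFACE

Orientations are given as a unit quaternion [w, x, y, z].
In Python, from workcell import env, eyes, spotter gives the robot as it stands.
- The arm moves only by the shell command python3 -m creep 'ROWS' [OPENING]. ROWS is JSON, a list of rows, each a list of 6 numbers: the shift along the tool's x, y, z in m, then the turn, a rotation vector about the tool's x, y, z in degrees. A call has 1 to 5 rows; each row shifts and turns the commanded pose from where the row before left it, along the tool's axes as they then stand; what a row does not reach is not made up. A row lasts 1/10 s, in which the tool goes at most 50 mm and 8.59 degrees, less where a joint would pass 70% of its speed; a pose out of reach is approached as far as the arm can. A call with a gripper value outside its range is refused whole. OPENING is the finger opening in m, from 0 to 0.0854, set as the call begins (- or left out, the last holds). The fingers move at their own pace and stop on an object; the grip force is fixed at half the most. Time passes only in rows, so rows that do not move let the fingers close. It gives the time, the measured TCP pose, the force, the opening and the grip force at its end, in the units of the state.
- env.read_state(): the state, without advancing time (a new reading comes with each control period).
- eyes.grab_frame(name): name is "side" or "top" or "wrist"; returns a dict with "pixels" (480x640x3 uint8, red, green, blue), "fx", "fy", "cx", "cy" (pixels), "dist_coeffs" ([k1, k2, p1, p2, k3] as OpenCV has them; the pictures are not rectified), "cam_to_world" (4x4, takes a point from camera to world coordinates). Camera axes: x right, y down, z forward; pixel columns grow to the right and rows downward; lengths in m; the calibration is good to about 2 mm. A picture is of the moment at which its call begins. There is no depth.
- env.hand_in(): hands the job in; it is judged then, once.
Trained networks look in a picture, given as the dict that the camera call returned (one of the last four; its "shot" number tells which), for a name from the list of things; names that differ only in an ending like _2 or _b are one class to them, and where a whole thing is asked for, a point or a joint stands for the part that bears it (a point fixed in the world has none). Each returns a list of dicts, best first, with "confidence" (0 to 1); they miss things now and then, are a little off and sometimes report something else, mostly with a low value. They report only what shows in the picture. A call takes as long as a camera call.
- spotter.trace(picture, query): "mask" (480x640 bool, what is visible of it) and "extent" ([left, top, right, bottom] in pixels, round what is visible of it).
The state is a dict: "t": time; "joint_positions": joint angles; "dq": joint speeds; "joint_torque": joint torques, N m; "eef_pos": TCP position; "ee_rot": TCP orientation; "ft_force": force on the tool from outside, world axes, zero at the start; "wrist_torque": the same for the moment, N m; "grip_width": opening from 0.0 (shut) to 1.0 (fully open); "gripper_force": force on a finger pad.
Only numpy, scipy, OpenCV 4.12 (cv2) and the standard library are available. Lean on these libraries where they do the work, as an engineer would, in place of code of your own. Each camera call takes 0.05 s, during which the arm holds its last target. There are 200 camera calls.

## Working session

There is one attempt and no reset: what is moved stays moved. The work goes in short steps, Python scripts to look and compute and a shell command to move; the robot and the scene stay as the last step left them, time stands still between calls to the robot, and variables do not carry over. Pictures are saved under pics/ and viewed, at most 14 in all, crops included, and the job is handed in when it is done.

```bash
ls; mkdir -p pics
cat > h.py <<'E'
import numpy as np, cv2
from workcell import env, eyes, spotter
def grab(n): return eyes.grab_frame(n)
def save(f,name): cv2.imwrite('pics/'+name,cv2.cvtColor(f['pixels'],cv2.COLOR_RGB2BGR))
def K(f): return np.array([[f['fx'],0,f['cx']],[0,f['fy'],f['cy']],[0,0,1.]]),np.array(f['dist_coeffs'],float)
def onplane(f,uv,z):
    k,d=K(f); p=cv2.undistortPoints(np.array(uv,float).reshape(-1,1,2),k,d).reshape(-1,2)
    T=np.array(f['cam_to_world']); r=np.c_[p,np.ones(len(p))]@T[:3,:3].T; o=T[:3,3]
    return o+r*((z-o[2])/r[:,2])[:,None]
def proj(f,P):
    k,d=K(f); W=np.linalg.inv(np.array(f['cam_to_world']))
    return cv2.projectPoints(np.array(P,float).reshape(-1,3),cv2.Rodrigues(W[:3,:3])[0],W[:3,3],k,d)[0].reshape(-1,2)
def cen(m): 
    y,x=np.nonzero(m); return [x.mean(),y.mean()]
E
python3 - <<'E'
from h import *
fs={n:grab(n) for n in("side","top")}
for n,f in fs.items():
    save(f,n+'0.png'); print(n,np.round(f['cam_to_world'],3).tolist(),f['fx'])
    for q in ["hook_handle","hole","mat_top","oil_bottle","cabinet","tray"]:
        try: r=spotter.trace(f,q)
        except Exception as e: print(q,e); continue
        for d in r[:2]: print(q,round(d['confidence'],2),d['extent'],np.round(cen(d['mask']),1))
print(env.read_state())
E
```

```text
pics
side [[-0.726, -0.367, 0.582, 0.115], [-0.688, 0.376, -0.621, 0.628], [0.009, -0.851, -0.525, 0.57], [0.0, 0.0, 0.0, 1.0]] 469.05878853312504
hook_handle 0.63 [306.7, 332.5, 402.5, 406.1] [353.5 372.2]
hook_handle 0.6 [354.7, 297.2, 405.4, 343.8] [385.7 323.2]
hole 0.61 [298.4, 168.3, 385.7, 219.8] [339.1 192.8]
mat_top 0.97 [306.9, 336.2, 403.2, 406.4] [353.4 372. ]
oil_bottle 0.84 [220.0, 262.9, 249.1, 322.1] [233.4 299.7]
cabinet 0.62 [255.9, 142.4, 381.4, 280.6] [314.1 205.8]
cabinet 0.25 [308.1, 337.2, 399.9, 407.7] [353.5 372.1]
tray 0.6 [298.6, 164.8, 381.6, 220.0] [338.7 192.6]
top [[0.005, -0.988, 0.157, 0.441], [-0.999, -0.01, -0.034, 0.117], [0.035, -0.156, -0.987, 0.989], [0.0, 0.0, 0.0, 1.0]] 433.97556551714723
hook_handle 0.78 [299.8, 259.1, 318.3, 314.2] [308.8 290.3]
hook_handle 0.46 [300.1, 186.6, 410.3, 207.7] [353.5 196. ]
hole 0.63 [299.5, 184.4, 410.7, 206.7] [353.5 195.9]
mat_top 0.85 [231.8, 278.1, 283.0, 334.1] [256.5 305.2]
oil_bottle 0.55 [222.4, 188.3, 246.0, 209.9] [233.8 198.1]
cabinet 0.98 [295.5, 123.7, 416.8, 215.5] [355.9 165.6]
tray 0.9 [300.1, 186.7, 409.6, 206.8] [353.2 195.8]
tray 0.31 [226.0, 189.4, 242.3, 210.6] [233.4 198. ]
{'t': 0.7, 'joint_positions': array([-1.35198740e+00,  2.86258598e-01,  1.57667226e+00,  1.52559728e-06,
        1.27861248e+00, -1.49980378e-01]), 'dq': array([-1.14031794e-04, -1.67774746e-03, -8.06115863e-04, -9.11590247e-06,
        9.33786206e-04, -1.58401717e-03]), 'joint_torque': array([-3.65788928e-04, -4.05818403e+01, -2.92864501e+01, -1.85453482e-04,
        4.77290178e-04,  3.64324080e-06]), 'eef_pos': array([ 0.24336758, -0.62959576,  0.23136754]), 'ee_rot': array([2.46207985e-05, 9.83047462e-01, 1.83351267e-01, 1.57854884e-06]), 'ft_force': array([-0.52398213, -0.03158084, -0.74275194]), 'wrist_torque': array([-0.02720439, -0.01078727,  0.02032978]), 'gripper_force': 0.0, 'grip_width': 1.001248916957254}
```

View pics/top0.png

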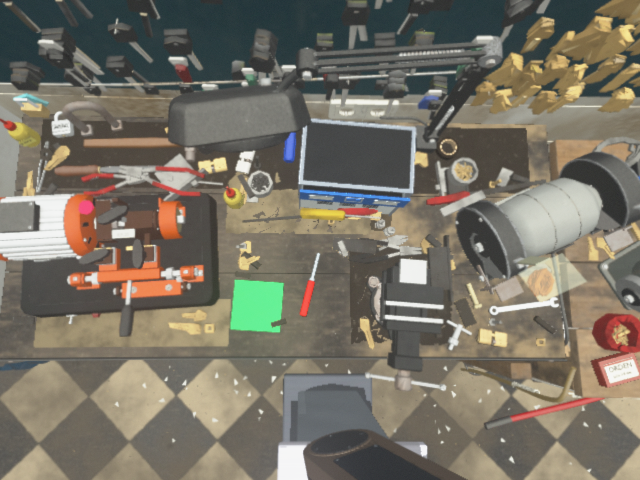

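View pics/side0.png

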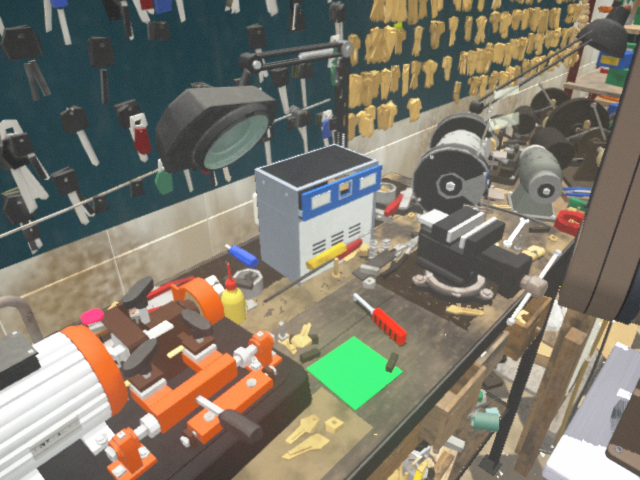

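Run:
```python
from h import *
f=grab("top"); s=grab("side")
def hsv(f): return cv2.cvtColor(f['pixels'],cv2.COLOR_RGB2HSV)
m=spotter.trace(f,"hook_handle")[0]['mask']; 
h=hsv(f); box=np.zeros((480,640),bool); box[248:322,292:326]=1
red=box&((h[...,0]<8)|(h[...,0]>172))&(h[...,1]>150)&(h[...,2]>90)
y,x=np.nonzero(red); print('red n',red.sum(),x.min(),x.max(),y.min(),y.max())
P=onplane(f,np.c_[x,y],0.02); c=P.mean(0); u,sv,vt=np.linalg.svd(P-c); a=vt[0]; a=a*np.sign(a[0])
t=(P-c)@a; print('handle c',c,'axis',a,'yaw',np.degrees(np.arctan2(a[1],a[0])),t.min(),t.max())
hs=hsv(s); box[:]=0; box[300:350,350:412]=1
red=box&((hs[...,0]<8)|(hs[...,0]>172))&(hs[...,1]>150)&(hs[...,2]>90)
y,x=np.nonzero(red);P=onplane(s,np.c_[x,y],0.015);c=P.mean(0);u,sv,vt=np.linalg.svd(P-c);print('side handle',c,vt[0])
# panel
for n,g,hh in(("top",f,h),("side",s,hs)):
    bm=(hh[...,0]>100)&(hh[...,0]<125)&(hh[...,1]>130)&(hh[...,2]>60)
    b=np.zeros_like(bm); 
    if n=="top": b[180:215,295:415]=1
    else: b[155:225,292:390]=1
    bm&=b
    cn,_=cv2.findContours(bm.astype(np.uint8),cv2.RETR_CCOMP,cv2.CHAIN_APPROX_NONE)
    k=max(cn,key=cv2.contourArea); q=cv2.approxPolyDP(cv2.convexHull(k),4,True).reshape(-1,2); print(n,q.tolist())
    for p in q: print(p, np.round(onplane(g,[p],.209)[0],3),np.round(onplane(g,[p],.155)[0],3))
i=cv2.resize(s['pixels'][150:230,285:395],None,fx=7,fy=7,interpolation=cv2.INTER_CUBIC)
j=cv2.resize(f['pixels'][180:220,290:420],None,fx=5.9,fy=5,interpolation=cv2.INTER_CUBIC)
cv2.imwrite('pics/crop1.png',cv2.cvtColor(i,cv2.COLOR_RGB2BGR))
for u in[(256.5,305.2)]: print('mat',onplane(f,[u],.003))
m=spotter.trace(s,"mat_top")[0]['mask'];print('mat side',onplane(s,[cen(m)],.003))
print('bottle top-spout',onplane(f,[(231,192)],.11), onplane(s,[(234,320)],0))
```

```text
red n 256 300 314 281 315
handle c [0.45974229 0.09980594 0.02      ] axis [ 9.68191209e-01 -2.50211477e-01 -5.55311456e-17] yaw -14.49002666876812 -0.039167644692853915 0.038887950244805916
side handle [0.45721963 0.10137835 0.015     ] [-9.40908845e-01  3.38659927e-01 -3.10629303e-29]
top [[300, 190], [409, 200], [398, 205], [304, 198]]
[300 190] [0.654 0.117 0.209] [0.668 0.117 0.155]
[409 200] [ 0.637 -0.085  0.209] [ 0.651 -0.099  0.155]
[398 205] [ 0.628 -0.065  0.209] [ 0.641 -0.077  0.155]
[304 198] [0.639 0.11  0.209] [0.652 0.109 0.155]
side [[380, 165], [378, 188], [303, 219], [303, 193]]
[380 165] [ 0.636 -0.08   0.209] [ 0.714 -0.186  0.155]
[378 188] [0.573 0.007 0.209] [ 0.641 -0.086  0.155]
[303 219] [0.587 0.181 0.209] [0.657 0.114 0.155]
[303 193] [0.654 0.116 0.209] [0.735 0.039 0.155]
mat [[0.44336595 0.21161504 0.003     ]]
mat side [[0.43942081 0.21717867 0.003     ]]
bottle top-spout [[0.67433099 0.25976053 0.11      ]] [[0.67815379 0.27154491 0.        ]]
```

View pics/crop1.png

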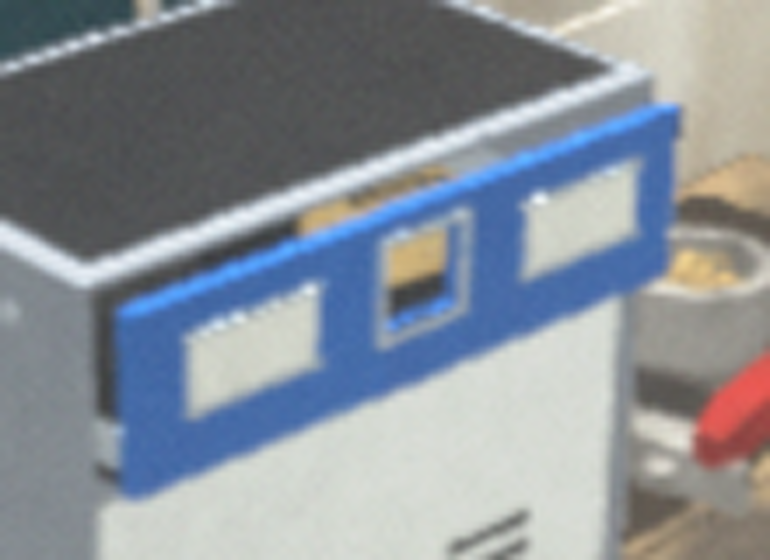

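```bash
cat >> h.py <<'E'
from scipy.spatial.transform import Rotation as R
def pose():
    s=env.read_state(); q=s['ee_rot']; return np.array(s['eef_pos']),R.from_quat([q[1],q[2],q[3],q[0]])
def down(yaw): return R.from_euler('z',yaw,degrees=True)*R.from_euler('x',180,degrees=True)
def plan(way,step=.045,start=None):
    """way: list of (xyz, yawdeg or None keep)"""
    p,r=start or pose()
    for xyz,yaw in way:
        xyz=np.array(xyz,float); T=down(yaw)
        rv=(r.inv()*T).as_rotvec(degrees=True); n=max(1,int(np.ceil(max(np.linalg.norm(xyz-p)/step,np.linalg.norm(rv)/8))))
        d=(xyz-p)/n; rows=[]
        for i in range(n):
            sh=r.inv().apply(d); r2=R.from_rotvec(rv/n,degrees=True)
            rows.append([round(float(v),4) for v in sh]+[round(float(v),1) for v in rv/n]); r=r*r2
        p=xyz
        print('->',xyz,yaw)
        for i in range(0,n,5): print(str(rows[i:i+5]).replace(' ',''))
def yaw(): 
    x=pose()[1].as_matrix(); return np.degrees(np.arctan2(x[1,0],x[0,0]))
E
python3 - <<'E'
from h import *
f=grab("top"); s=grab("side")
print('hole',onplane(s,[(345.7,189.7)],.187)); print('tip top',onplane(f,[(318,255)],.014),'side tip',onplane(s,[(356,296)],.014))
i=cv2.resize(s['pixels'][285:345,345:415],None,fx=8,fy=8,interpolation=cv2.INTER_CUBIC)
j=cv2.resize(f['pixels'][245:320,285:330],None,fx=5,fy=6.4,interpolation=cv2.INTER_CUBIC)
cv2.imwrite('pics/crop2.png',cv2.cvtColor(np.hstack([i,j]),cv2.COLOR_RGB2BGR)); print(i.shape,j.shape)
plan([((.45,-.45,.3),0),((.53,-.15,.3),-12),((.47,.098,.15),-16)])
E
```

```text
hole [[0.63965257 0.01802857 0.187     ]]
tip top [[0.55600182 0.07499596 0.014     ]] side tip [[0.55365809 0.07775489 0.014     ]]
(480, 560, 3) (480, 225, 3)
-> [ 0.45 -0.45  0.3 ] 0
[[0.0368,-0.0133,-0.0098,-0.0,0.0,3.0],[0.036,-0.0152,-0.0098,-0.0,0.0,3.0],[0.0352,-0.0171,-0.0098,-0.0,0.0,3.0],[0.0342,-0.0189,-0.0098,-0.0,0.0,3.0],[0.0332,-0.0207,-0.0098,-0.0,0.0,3.0]]
[[0.0321,-0.0224,-0.0098,-0.0,0.0,3.0],[0.0308,-0.0241,-0.0098,-0.0,0.0,3.0]]
-> [ 0.53 -0.15  0.3 ] -12
[[0.0114,-0.0429,-0.0,0.0,-0.0,1.7],[0.0101,-0.0432,-0.0,0.0,-0.0,1.7],[0.0088,-0.0435,-0.0,0.0,-0.0,1.7],[0.0075,-0.0437,-0.0,0.0,-0.0,1.7],[0.0062,-0.0439,-0.0,0.0,-0.0,1.7]]
[[0.0049,-0.0441,-0.0,0.0,-0.0,1.7],[0.0036,-0.0442,-0.0,0.0,-0.0,1.7]]
-> [0.47  0.098 0.15 ] -16
[[-0.0158,-0.0329,0.0214,0.0,-0.0,0.6],[-0.0161,-0.0327,0.0214,0.0,-0.0,0.6],[-0.0164,-0.0326,0.0214,0.0,-0.0,0.6],[-0.0167,-0.0324,0.0214,0.0,-0.0,0.6],[-0.017,-0.0322,0.0214,0.0,-0.0,0.6]]
[[-0.0174,-0.032,0.0214,0.0,-0.0,0.6],[-0.0177,-0.0319,0.0214,0.0,-0.0,0.6]]
```

View pics/crop2.png

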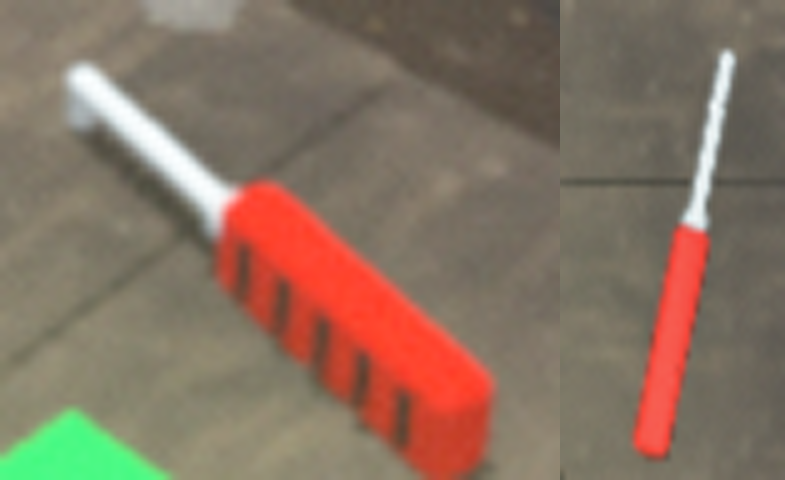

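```bash
python3 -m creep '[[0.037,-0.013,-0.01,0,0,3],[0.036,-0.015,-0.01,0,0,3],[0.035,-0.017,-0.01,0,0,3],[0.034,-0.019,-0.01,0,0,3],[0.033,-0.021,-0.01,0,0,3]]' 0.06
python3 -m creep '[[0.032,-0.022,-0.01,0,0,3],[0.031,-0.024,-0.01,0,0,3],[0.011,-0.043,0,0,0,1.7],[0.01,-0.043,0,0,0,1.7],[0.009,-0.043,0,0,0,1.7]]'
python3 -m creep '[[0.008,-0.044,0,0,0,1.7],[0.006,-0.044,0,0,0,1.7],[0.005,-0.044,0,0,0,1.7],[0.004,-0.044,0,0,0,1.7],[-0.016,-0.033,0.021,0,0,0.4]]'
python3 -m creep '[[-0.016,-0.033,0.021,0,0,0.4],[-0.016,-0.033,0.021,0,0,0.4],[-0.017,-0.032,0.021,0,0,0.4],[-0.017,-0.032,0.021,0,0,0.4],[-0.017,-0.032,0.021,0,0,0.4]]'
python3 - <<'E'
from h import *
print(pose()[0],yaw())
plan([((.469,.0975,.15),-14.5),((.469,.0975,.06),-14.5),((.469,.0975,.007),-14.5)])
w=grab("wrist"); save(w,'w1.png')
hp=np.array([.459,.100,.026]);print(proj(w,[hp,[.559,.0745,.014],[.4203,.11,.026]]))
E
```

```text
t: 1.5
eef_pos: [0.3915, -0.5003, 0.2819]
ee_rot: [0.0, 0.999, 0.052, 0.0]
ft_force: [0.2, -0.1, -0.6]
grip_width: 0.701
gripper_force: 0.0
t: 2.0
eef_pos: [0.4836, -0.3206, 0.3015]
ee_rot: [0.0, 0.999, -0.044, 0.0]
ft_force: [0.7, -0.6, 0.3]
grip_width: 0.699
gripper_force: 0.0
t: 2.5
eef_pos: [0.5227, -0.1137, 0.2838]
ee_rot: [0.001, 0.994, -0.106, 0.004]
ft_force: [1.0, 0.0, 0.8]
grip_width: 0.7
gripper_force: 0.0
t: 3.0
eef_pos: [0.4751, 0.0627, 0.1749]
ee_rot: [-0.0, 0.992, -0.124, 0.001]
ft_force: [0.5, -0.0, 0.2]
grip_width: 0.703
gripper_force: 0.0
[0.47506643 0.06266179 0.17488486] -14.193791002027021
-> [0.469  0.0975 0.15  ] -14.5
[[-0.0145,-0.0323,0.0249,-0.0,-0.1,0.3]]
-> [0.469  0.0975 0.06  ] -14.5
[[0.0,-0.0,0.045,0.0,0.0,0.0],[0.0,-0.0,0.045,0.0,0.0,0.0]]
-> [0.469  0.0975 0.007 ] -14.5
[[0.0,-0.0,0.0265,-0.0,0.0,0.0],[0.0,-0.0,0.0265,-0.0,0.0,0.0]]
[[282.5510107  250.09405808]
 [280.52424669 101.02609139]
 [283.92472824 300.77291664]]
```

View pics/w1.png

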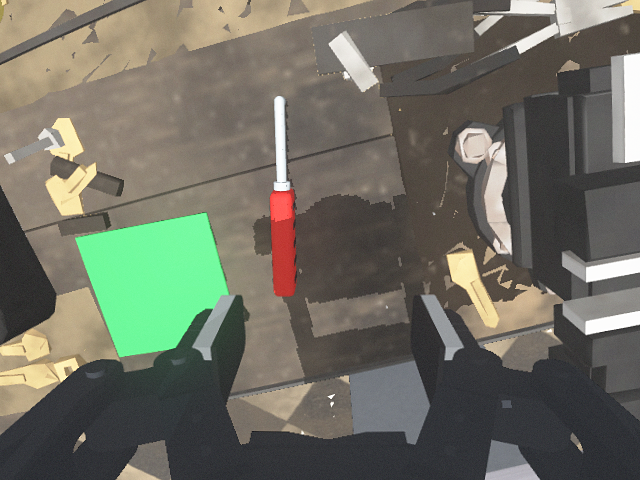

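```bash
python3 -m creep '[[-0.012,-0.032,0.025,0,0,0.3],[0,0,0.045,0,0,0],[0,0,0.045,0,0,0],[0,0,0.026,0,0,0],[0,0,0.0265,0,0,0]]'
python3 -m creep '[[0,0,0,0,0,0],[0,0,0,0,0,0]]'
python3 -m creep '[[0,0,0,0,0,0],[0,0,0,0,0,0],[0,0,0,0,0,0],[0,0,0,0,0,0],[0,0,0,0,0,0]]' 0
```

```text
t: 3.55
eef_pos: [0.4714, 0.0953, 0.0065]
ee_rot: [0.0, 0.992, -0.126, -0.0]
ft_force: [0.1, -0.0, -0.0]
grip_width: 0.704
gripper_force: 0.0
t: 3.75
eef_pos: [0.4719, 0.0952, 0.0081]
ee_rot: [0.0, 0.992, -0.126, -0.0]
ft_force: [0.7, -0.3, 0.4]
grip_width: 0.698
gripper_force: 0.0
t: 4.25
eef_pos: [0.4732, 0.0953, 0.0095]
ee_rot: [-0.0, 0.992, -0.126, 0.001]
ft_force: [-1.0, 0.0, 6.9]
grip_width: 0.172
gripper_force: 61.3
```

```bash
python3 -m creep '[[0,0,-0.02,0,0,0],[0,0,-0.04,0,0,0],[0,0,-0.045,0,0,0],[0,0,-0.045,0,0,0],[0,0,-0.03,0,0,0]]'
python3 - <<'E'
from h import *
print(pose()[0],yaw())
plan([((.508,.029,.1885),-4.9)],step=.02)
E
```

```text
t: 4.75
eef_pos: [0.4725, 0.0953, 0.1913]
ee_rot: [-0.0, 0.992, -0.126, 0.002]
ft_force: [1.9, -0.4, -0.5]
grip_width: 0.166
gripper_force: 60.3
[0.47249298 0.09529796 0.19126851] -14.460840551455062
-> [0.508  0.029  0.1885] -4.9
[[0.0127,0.0138,0.0007,-0.0,-0.1,-2.4],[0.0121,0.0144,0.0007,-0.0,-0.1,-2.4],[0.0115,0.0148,0.0007,-0.0,-0.1,-2.4],[0.0109,0.0153,0.0007,-0.0,-0.1,-2.4]]
```

```bash
python3 -m creep '[[0.013,0.014,0,0,0,-2.4],[0.012,0.014,0,0,0,-2.4],[0.0115,0.015,0,0,0,-2.4],[0.011,0.015,0,0,0,-2.4],[0,0,0,0,0,0]]'
python3 - <<'E'
from h import *
s=grab("side");f=grab("top");w=grab("wrist");save(w,'w2.png')
p=pose()[0]; print(p,yaw()); 
a=np.array([np.cos(np.radians(yaw())),np.sin(np.radians(yaw())),0])
i=cv2.resize(s['pixels'][150:250,285:425],None,fx=5.7,fy=5.7,interpolation=cv2.INTER_CUBIC)
cv2.imwrite('pics/c3.png',cv2.cvtColor(i,cv2.COLOR_RGB2BGR))
for n,g in(('s',s),('t',f),('w',w)):
    print(n,np.round(proj(g,[p+a*.09+[0,0,.005],p+a*.09+[0,0,-.0095],[.6397,.018,.187],[.6397,.018,.174],[.6397,.018,.2]]),1).tolist())
E
```

```text
t: 5.25
eef_pos: [0.5078, 0.0278, 0.1876]
ee_rot: [0.0, 0.999, -0.043, -0.0]
ft_force: [-0.2, 1.1, -1.5]
grip_width: 0.174
gripper_force: 60.4
[0.50681474 0.02969    0.18734733] -4.909176479062981
s [[362.1, 194.9], [361.7, 202.0], [345.7, 189.7], [345.5, 195.9], [345.9, 183.4]]
t [[350.5, 222.7], [349.6, 224.2], [352.0, 201.0], [351.2, 202.6], [352.9, 199.3]]
w [[324.7, 53.5], [325.0, 58.7], [325.5, -97.1], [325.7, -79.3], [325.2, -118.6]]
```

View pics/c3.png

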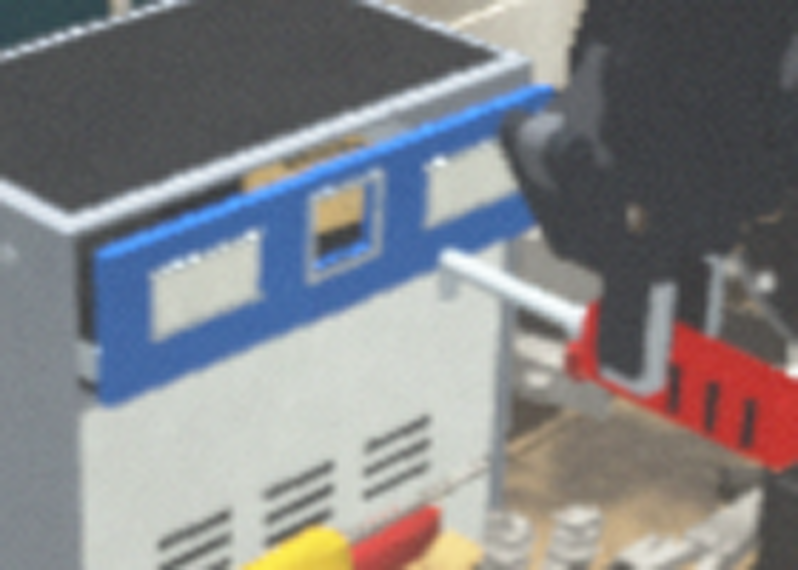

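View pics/w2.png

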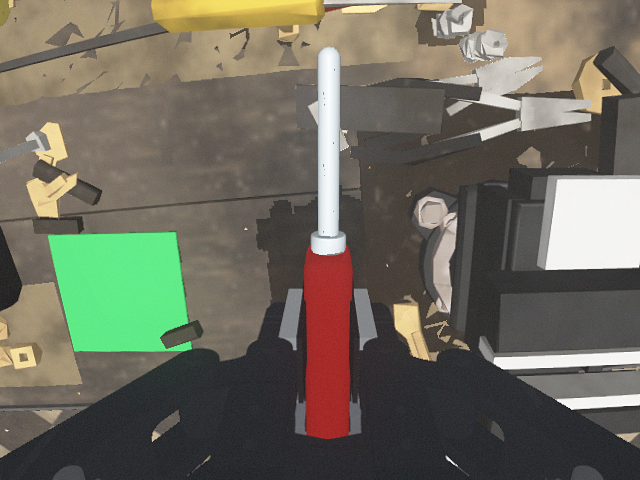

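```bash
python3 -m creep '[[0.015,0,0,0,0,0],[0.015,0,0,0,0,0],[0.015,0,0,0,0,0],[0.013,0,0,0,0,0],[0,0,0,0,0,0]]'
python3 -m creep '[[0,0,0.005,0,0,0],[0,0,0.005,0,0,0],[0,0,0,0,0,0]]'
python3 -m creep '[[-0.003,0,0,0,0,0],[-0.003,0,0,0,0,0],[-0.005,0,0,0,0,0],[-0.008,0,0,0,0,0],[-0.01,0,0,0,0,0]]'
python3 - <<'E'
from h import *
s=grab("side");save(s,'s4.png');print(pose()[0],yaw())
i=cv2.resize(s['pixels'][150:250,285:425],None,fx=5.7,fy=5.7,interpolation=cv2.INTER_CUBIC)
cv2.imwrite('pics/c4.png',cv2.cvtColor(i,cv2.COLOR_RGB2BGR))
E
```

```text
t: 5.9
eef_pos: [0.5658, 0.0251, 0.1877]
ee_rot: [-0.0, 0.999, -0.042, 0.0]
ft_force: [-0.6, 0.3, -1.5]
grip_width: 0.172
gripper_force: 60.4
t: 6.2
eef_pos: [0.5647, 0.0247, 0.1768]
ee_rot: [-0.0, 0.999, -0.042, -0.0]
ft_force: [2.4, 0.4, -2.8]
grip_width: 0.17
gripper_force: 60.2
t: 6.7
eef_pos: [0.5359, 0.0266, 0.178]
ee_rot: [0.0, 0.999, -0.043, 0.0]
ft_force: [2.4, -1.4, -2.0]
grip_width: 0.168
gripper_force: 60.2
[0.5338771 0.0271184 0.1776347] -4.860128599504072
```

View pics/c4.png

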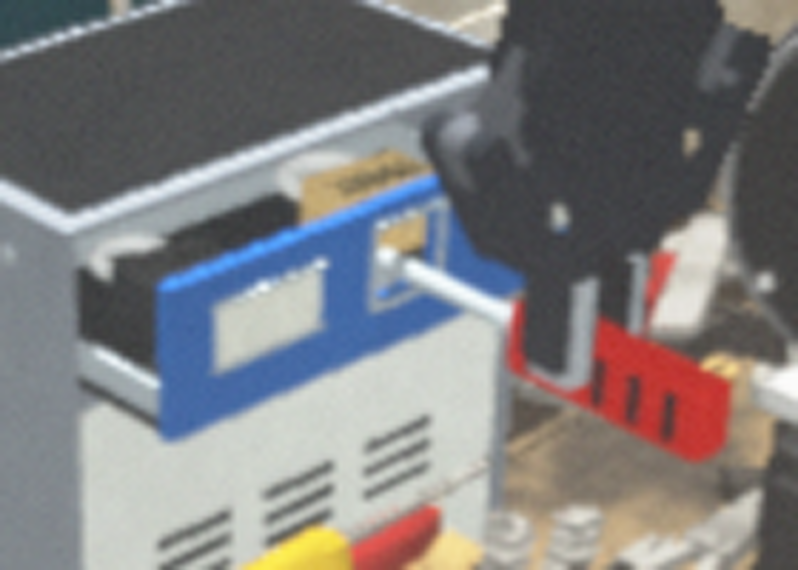

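```bash
python3 -m creep '[[-0.01,0,0,0,0,0],[-0.01,0,0,0,0,0],[-0.01,0,0,0,0,0],[-0.01,0,0,0,0,0],[-0.008,0,0,0,0,0]]'
python3 -m creep '[[-0.008,0,0,0,0,0],[-0.006,0,0,0,0,0],[0,0,0,0,0,0]]'
python3 -m creep '[[-0.004,0,0,0,0,0],[-0.004,0,0,0,0,0],[0,0,0,0,0,0]]'
```

```text
t: 7.25
eef_pos: [0.4877, 0.031, 0.178]
ee_rot: [-0.0, 0.999, -0.043, 0.0]
ft_force: [2.9, -1.0, -1.3]
grip_width: 0.171
gripper_force: 60.4
t: 7.55
eef_pos: [0.4736, 0.0324, 0.1777]
ee_rot: [-0.0, 0.999, -0.042, -0.001]
ft_force: [0.8, -0.7, -1.3]
grip_width: 0.17
gripper_force: 60.4
t: 7.85
eef_pos: [0.4725, 0.032, 0.1787]
ee_rot: [0.0, 0.999, -0.043, 0.009]
ft_force: [22.9, -1.3, -11.2]
grip_width: 0.171
gripper_force: 58.9
```

```bash
python3 -m creep '[[0.006,0,0,0,0,0],[0.006,0,0,0,0,0],[0,0,-0.005,0,0,0],[0,0,-0.005,0,0,0],[0,0,0,0,0,0]]'
python3 -m creep '[[0,0,0,0,0,0],[-0.01,0,0,0,0,0],[-0.01,0,0,0,0,0],[-0.012,0,0,0,0,0],[0,0,0,0,0,0]]'
python3 - <<'E'
from h import *
s=grab("side");save(s,'s5.png');print(pose()[0],yaw())
i=cv2.resize(s['pixels'][150:270,285:425],None,fx=5,fy=5,interpolation=cv2.INTER_CUBIC)
cv2.imwrite('pics/c5.png',cv2.cvtColor(i,cv2.COLOR_RGB2BGR))
E
```

```text
t: 8.35
eef_pos: [0.4787, 0.0318, 0.1886]
ee_rot: [0.0, 0.999, -0.042, 0.0]
ft_force: [0.3, 1.1, -2.2]
grip_width: 0.168
gripper_force: 60.3
t: 8.85
eef_pos: [0.4448, 0.0348, 0.1873]
ee_rot: [-0.0, 0.999, -0.042, -0.001]
ft_force: [-0.3, 0.2, -2.0]
grip_width: 0.167
gripper_force: 60.3
[0.44574263 0.03465214 0.18762996] -4.86555582751913
```

View pics/c5.png

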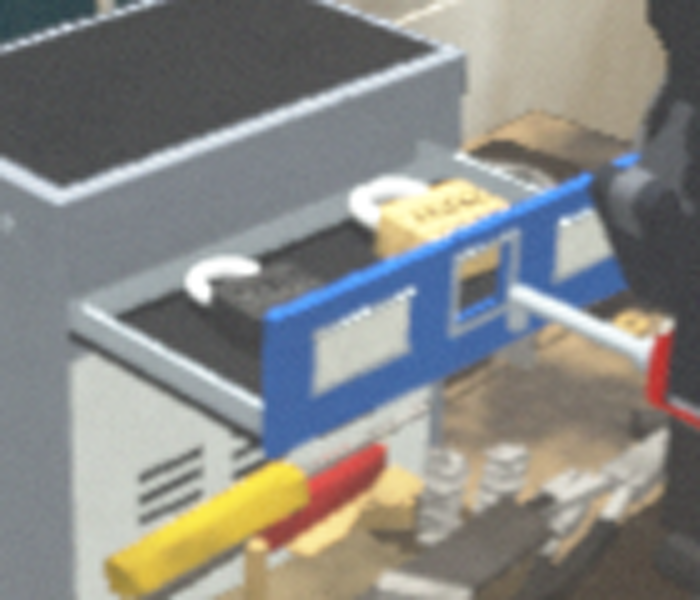

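Run:
```python
from h import *
plan([((.44,.10,.188),-14.5),((.44,.10,.0115),-14.5)],step=.036)
```

```text
-> [0.44  0.1   0.188] -14.5
[[-0.0056,-0.0323,-0.0002,-0.0,-0.0,4.8],[-0.0083,-0.0317,-0.0002,-0.0,-0.0,4.8]]
-> [0.44   0.1    0.0115] -14.5
[[-0.0,-0.0,0.0353,0.0,-0.0,-0.0],[-0.0,-0.0,0.0353,0.0,-0.0,-0.0],[-0.0,-0.0,0.0353,0.0,-0.0,-0.0],[-0.0,-0.0,0.0353,0.0,-0.0,-0.0],[-0.0,-0.0,0.0353,0.0,-0.0,-0.0]]
```

```bash
python3 -m creep '[[-0.006,-0.032,0,0,0,4.8],[-0.008,-0.032,0,0,0,4.8],[0,0,0.03,0,0,0],[0,0,0.045,0,0,0],[0,0,0.045,0,0,0]]'
python3 -m creep '[[0,0,0.035,0,0,0],[0,0,0.012,0,0,0],[0,0,0,0,0,0],[0,0,0,0,0,0]]'
```

```text
t: 9.4
eef_pos: [0.4422, 0.1002, 0.0677]
ee_rot: [-0.0, 0.992, -0.125, 0.002]
ft_force: [0.4, -1.1, -1.6]
grip_width: 0.168
gripper_force: 60.4
t: 9.8
eef_pos: [0.4426, 0.0997, 0.0223]
ee_rot: [-0.0, 0.992, -0.126, 0.001]
ft_force: [0.1, -0.1, -0.8]
grip_width: 0.166
gripper_force: 60.3
```

```bash
python3 -m creep '[[0,0,0.005,0,0,0],[0,0,0.004,0,0,0],[0,0,0.003,0,0,0],[0,0,0,0,0,0]]'
python3 -m creep '[[0,0,0,0,0,0],[0,0,0,0,0,0],[0,0,0,0,0,0]]' 0.05
```

```text
t: 10.2
eef_pos: [0.4418, 0.0998, 0.0097]
ee_rot: [-0.0, 0.992, -0.126, 0.001]
ft_force: [-1.8, 0.3, 3.5]
grip_width: 0.164
gripper_force: 60.9
t: 10.5
eef_pos: [0.4409, 0.0998, 0.0088]
ee_rot: [-0.0, 0.992, -0.126, 0.0]
ft_force: [-0.4, -0.0, -0.2]
grip_width: 0.588
gripper_force: 0.0
```

```bash
python3 -m creep '[[0,0,-0.02,0,0,0],[0,0,-0.045,0,0,0],[0,0,-0.045,0,0,0],[0,0,-0.045,0,0,0],[0,0,-0.045,0,0,0]]' 
python3 -m creep '[[0,0,-0.045,0,0,0],[0,0,-0.045,0,0,0],[0,0,0,0,0,0]]' 0.0854
python3 - <<'E'
from h import *
print(pose()[0],yaw())
t=grab("top");s=grab("side");w=grab("wrist");save(t,'t6.png');save(w,'w6.png')
for n,g in(('t',t),('s',s),('w',w)):
  for q in("brass_lock","black_lock","hook_handle"):
    for d in spotter.trace(g,q)[:2]:
        print(n,q,round(d['confidence'],2),np.round(d['extent']),np.round(onplane(g,[cen(d['mask'])],.0 if 'hook' in q else .181),3))
E
```

```text
t: 11.0
eef_pos: [0.4404, 0.0998, 0.2105]
ee_rot: [-0.0, 0.992, -0.126, 0.0]
ft_force: [0.3, 0.3, -0.7]
grip_width: 0.585
gripper_force: 0.0
t: 11.3
eef_pos: [0.4441, 0.0998, 0.307]
ee_rot: [-0.001, 0.992, -0.126, 0.007]
ft_force: [0.4, 0.3, 0.6]
grip_width: 0.996
gripper_force: 0.0
[0.44405953 0.09980857 0.30698634] -14.464544796408909
t brass_lock 0.72 [364. 199. 391. 232.] [[ 0.61  -0.027  0.181]]
t brass_lock 0.25 [294. 120. 418. 250.] [[0.679 0.012 0.181]]
t black_lock 0.82 [317. 196. 339. 224.] [[0.617 0.064 0.181]]
t black_lock 0.53 [295. 185. 408. 256.] [[0.604 0.02  0.181]]
s brass_lock 0.89 [358. 187. 384. 204.] [[ 0.608 -0.015  0.181]]
s black_lock 0.72 [319. 201. 350. 224.] [[0.609 0.084 0.181]]
s hook_handle 0.9 [368. 303. 421. 356.] [[0.441 0.089 0.   ]]
w black_lock 0.72 [ 75.   1. 108.   8.] [[0.605 0.195 0.181]]
w hook_handle 0.7 [319.  90. 336. 232.] [[0.449 0.098 0.   ]]
```

View pics/w6.png

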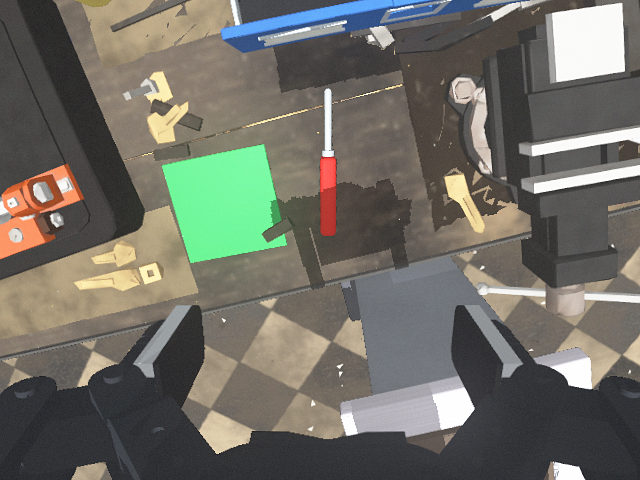

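Run:
```python
from h import *
plan([((.51,-.025,.32),-5)],step=.045)
```

```text
-> [ 0.51  -0.025  0.32 ] -5
[[0.0245,0.0259,-0.0054,0.0,0.0,-2.4],[0.0234,0.0269,-0.0054,0.0,0.0,-2.4],[0.0223,0.0278,-0.0054,0.0,0.0,-2.4],[0.0212,0.0287,-0.0054,0.0,0.0,-2.4]]
```

```bash
python3 -m creep '[[0.0245,0.026,-0.005,0,0,-2.4],[0.0235,0.027,-0.005,0,0,-2.4],[0.022,0.028,-0.005,0,0,-2.4],[0.021,0.029,-0.005,0,0,-2.4],[0,0,0,0,0,0]]'
python3 - <<'E'
from h import *
print(pose()[0],yaw())
w=grab("wrist");save(w,'w7.png')
for q in("brass_lock","black_lock"):
    for d in spotter.trace(w,q)[:1]:
        print(q,round(d['confidence'],2),np.round(d['extent']),np.round(onplane(w,[cen(d['mask'])],.181),3))
        m=d['mask'].astype(np.uint8)
        h=cv2.cvtColor(w['pixels'],cv2.COLOR_RGB2HSV)
        b=(m>0)&(h[...,1]>70) if q[:2]=='br' else m>0
        b=cv2.morphologyEx(b.astype(np.uint8),cv2.MORPH_OPEN,np.ones((9,9)))
        y,x=np.nonzero(b); r=cv2.minAreaRect(np.c_[x,y].astype(np.float32)); print(r)
        print(np.round(onplane(w,cv2.boxPoints(r),.181),4), np.round(onplane(w,[r[0]],.181),4))
E
```

```text
t: 12.4
eef_pos: [0.5112, -0.0288, 0.3192]
ee_rot: [0.001, 0.999, -0.044, 0.0]
ft_force: [0.6, 0.1, -0.4]
grip_width: 0.999
gripper_force: 0.0
[ 0.51117616 -0.02877754  0.31919153] -5.083584783285718
brass_lock 0.88 [272.   0. 346. 108.] [[ 0.614 -0.028  0.181]]
((0.0, 0.0), (0.0, 0.0), 0.0)
[[0.6733 0.1638 0.181 ]
 [0.6733 0.1638 0.181 ]
 [0.6733 0.1638 0.181 ]
 [0.6733 0.1638 0.181 ]] [[0.6733 0.1638 0.181 ]]
black_lock 0.89 [136.   6. 205. 101.] [[0.62  0.06  0.181]]
((170.5, 55.5), (91.0, 63.0), 90.0)
[[0.6544 0.0739 0.181 ]
 [0.6498 0.035  0.181 ]
 [0.5964 0.0431 0.181 ]
 [0.6008 0.0839 0.181 ]] [[0.6257 0.0587 0.181 ]]
```

View pics/w7.png

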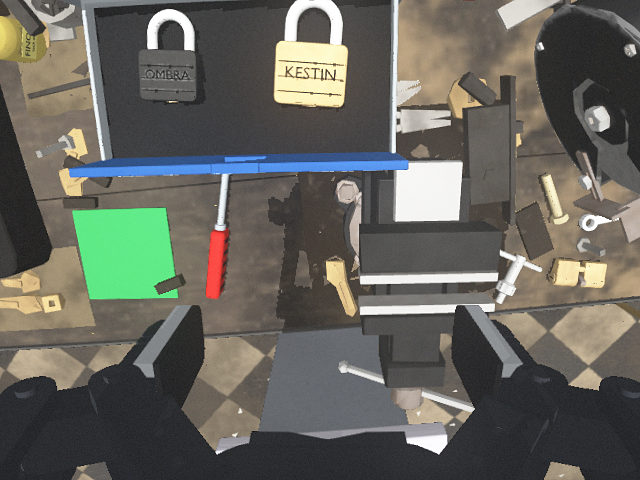

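Run:
```python
from h import *
w=grab("wrist"); 
c=onplane(w,[(277,40),(348,44),(345,106),(274,103)],.181); print(np.round(c,4)); m=c.mean(0)
d=(c[0]-c[1])+(c[3]-c[2]); y=np.degrees(np.arctan2(-d[0],d[1])); print(m,'yaw',y,np.linalg.norm(c[0]-c[1]),np.linalg.norm(c[0]-c[3]))
print(onplane(w,[(393,60)],.172),onplane(w,[(90,60)],.172))
plan([((m[0],m[1],.25),y),((m[0],m[1],.163),y)])
```

```text
[[ 0.6255 -0.0045  0.181 ]
 [ 0.6194 -0.0475  0.181 ]
 [ 0.5828 -0.0429  0.181 ]
 [ 0.5885  0.0015  0.181 ]]
[ 0.60405241 -0.02333763  0.181     ] yaw -7.696777864394258 0.043401610130664285 0.03751930705902035
[[ 0.6087116  -0.07582166  0.172     ]] [[0.62791528 0.11946369 0.172     ]]
-> [ 0.60405241 -0.02333763  0.25      ] -7.696777864394258
[[0.0315,-0.0032,0.0228,-0.0,0.0,0.9],[0.0314,-0.0037,0.0228,-0.0,0.0,0.9],[0.0314,-0.0042,0.0228,-0.0,0.0,0.9]]
-> [ 0.60405241 -0.02333763  0.163     ] -7.696777864394258
[[-0.0,-0.0,0.0435,-0.0,-0.0,0.0],[-0.0,-0.0,0.0435,-0.0,-0.0,0.0]]
```

Sizes match the 45 × 37 mm body. Going above, then down.

```bash
python3 -m creep '[[0.0315,-0.003,0.02,0,0,0.9],[0.0315,-0.004,0.023,0,0,0.9],[0.0315,-0.004,0.023,0,0,0.9],[0,0,0,0,0,0],[0,0,0,0,0,0]]' 0.06
python3 - <<'E'
from h import *
print(pose()[0],yaw())
plan([((.604,-.0233,.163),-7.7)],step=.03)
E
```

```text
t: 13.1
eef_pos: [0.604, -0.0228, 0.2514]
ee_rot: [-0.0, 0.998, -0.065, -0.002]
ft_force: [0.0, -0.1, 0.4]
grip_width: 0.704
gripper_force: 0.0
[ 0.60401546 -0.0227984   0.25143046] -7.462675157218931
-> [ 0.604  -0.0233  0.163 ] -7.7
[[0.0001,0.0002,0.0295,-0.0,0.1,0.1],[0.0001,0.0002,0.0295,-0.0,0.1,0.1],[0.0001,0.0002,0.0295,-0.0,0.1,0.1]]
```

```bash
python3 -m creep '[[0,0,0.03,0,0,0],[0,0,0.03,0,0,0],[0,0,0.018,0,0,0],[0,0,0.01,0,0,0],[0,0,0,0,0,0]]'
python3 -m creep '[[0,0,0,0,0,0],[0,0,0,0,0,0],[0,0,0,0,0,0],[0,0,0,0,0,0]]' 0
```

```text
t: 13.6
eef_pos: [0.6039, -0.0236, 0.165]
ee_rot: [-0.0, 0.998, -0.066, -0.0]
ft_force: [0.3, 0.1, -0.5]
grip_width: 0.704
gripper_force: 0.0
t: 14.0
eef_pos: [0.606, -0.0243, 0.1676]
ee_rot: [0.0, 0.998, -0.066, 0.002]
ft_force: [-1.3, -0.3, 5.3]
grip_width: 0.511
gripper_force: 63.2
```

```bash
python3 -m creep '[[0,0,-0.01,0,0,0],[0,0,-0.02,0,0,0],[0,0,-0.03,0,0,0],[0,0,-0.03,0,0,0],[0,0,-0.04,0,0,0]]'
python3 -m creep '[[0,0,-0.02,0,0,0],[0,0,0,0,0,0]]'
python3 - <<'E'
from h import *
print(pose()[0],yaw())
plan([((.441,.213,.30),-7.7),((.441,.213,.03),-7.7)],step=.035)
E
```

```text
t: 14.5
eef_pos: [0.6034, -0.0239, 0.2935]
ee_rot: [-0.0, 0.998, -0.066, -0.003]
ft_force: [0.2, -0.7, -3.1]
grip_width: 0.508
gripper_force: 62.3
t: 14.7
eef_pos: [0.6062, -0.0244, 0.3195]
ee_rot: [0.001, 0.998, -0.066, 0.004]
ft_force: [-0.0, 0.2, -1.9]
grip_width: 0.507
gripper_force: 62.4
[ 0.60623533 -0.02441237  0.31947561] -7.567906879124869
-> [0.441 0.213 0.3  ] -7.7
[[-0.0217,-0.0237,0.002,0.0,-0.0,0.0],[-0.0217,-0.0237,0.002,0.0,-0.0,0.0],[-0.0217,-0.0237,0.002,0.0,-0.0,0.0],[-0.0217,-0.0237,0.002,0.0,-0.0,0.0],[-0.0217,-0.0237,0.0021,0.0,-0.0,0.0]]
[[-0.0217,-0.0237,0.0021,0.0,-0.0,0.0],[-0.0217,-0.0237,0.0021,0.0,-0.0,0.0],[-0.0217,-0.0237,0.0021,0.0,-0.0,0.0],[-0.0217,-0.0237,0.0021,0.0,-0.0,0.0]]
-> [0.441 0.213 0.03 ] -7.7
[[0.0,-0.0,0.0338,-0.0,0.0,-0.0],[0.0,-0.0,0.0338,-0.0,0.0,-0.0],[0.0,-0.0,0.0338,-0.0,0.0,-0.0],[0.0,-0.0,0.0338,-0.0,0.0,-0.0],[0.0,-0.0,0.0338,-0.0,0.0,-0.0]]
[[0.0,-0.0,0.0338,-0.0,0.0,-0.0],[0.0,-0.0,0.0338,-0.0,0.0,-0.0],[0.0,-0.0,0.0338,-0.0,0.0,-0.0]]
```

```bash
python3 -m creep '[[-0.0217,-0.0237,0.002,0,0,0],[-0.0217,-0.0237,0.002,0,0,0],[-0.0217,-0.0237,0.002,0,0,0],[-0.0217,-0.0237,0.002,0,0,0],[-0.0217,-0.0237,0.002,0,0,0]]'
python3 -m creep '[[-0.0217,-0.0237,0.002,0,0,0],[-0.0217,-0.0237,0.002,0,0,0],[-0.0217,-0.0237,0.002,0,0,0],[-0.0217,-0.0237,0.002,0,0,0],[0,0,0,0,0,0]]'
python3 -m creep '[[0,0,0.03,0,0,0],[0,0,0.034,0,0,0],[0,0,0.034,0,0,0],[0,0,0.034,0,0,0],[0,0,0.034,0,0,0]]'
python3 -m creep '[[0,0,0.034,0,0,0],[0,0,0.034,0,0,0],[0,0,0.02,0,0,0],[0,0,0,0,0,0],[0,0,0,0,0,0]]'
python3 - <<'E'
from h import *
print(pose()[0],yaw())
s=grab("side");t=grab("top")
for n,g in(('t',t),('s',s)):
    h=cv2.cvtColor(g['pixels'],cv2.COLOR_RGB2HSV); m=(h[...,0]>55)&(h[...,0]<75)&(h[...,1]>150)
    y,x=np.nonzero(cv2.morphologyEx(m.astype(np.uint8),cv2.MORPH_OPEN,np.ones((5,5)))); P=onplane(g,np.c_[x,y],.003); print(n,P.min(0),P.max(0))
i=cv2.resize(s['pixels'][240:430,260:460],None,fx=3,fy=3)
cv2.imwrite('pics/c8.png',cv2.cvtColor(i,cv2.COLOR_RGB2BGR))
E
```

```text
t: 15.2
eef_pos: [0.5109, 0.1085, 0.3019]
ee_rot: [0.0, 0.998, -0.066, -0.002]
ft_force: [0.0, 0.2, -1.4]
grip_width: 0.51
gripper_force: 62.3
t: 15.7
eef_pos: [0.4361, 0.2151, 0.2939]
ee_rot: [0.0, 0.998, -0.064, -0.003]
ft_force: [1.1, -0.5, -2.5]
grip_width: 0.506
gripper_force: 62.3
t: 16.2
eef_pos: [0.4382, 0.2122, 0.1278]
ee_rot: [0.001, 0.998, -0.066, -0.001]
ft_force: [-0.4, 0.1, -2.1]
grip_width: 0.508
gripper_force: 62.4
t: 16.7
eef_pos: [0.4388, 0.2125, 0.0421]
ee_rot: [0.0, 0.998, -0.066, -0.001]
ft_force: [-0.3, 0.7, -2.5]
grip_width: 0.504
gripper_force: 62.3
[0.43880062 0.21250192 0.04211094] -7.592238142375897Traceback (most recent call last):
  File "<stdin>", line 6, in <module>
  File "h.py", line 7, in onplane
    k,d=K(f); p=cv2.undistortPoints(np.array(uv,float).reshape(-1,1,2),k,d).reshape(-1,2)
                ~~~~~~~~~~~~~~~~~~~^^^^^^^^^^^^^^^^^^^^^^^^^^^^^^^^^^^^^^^^
cv2.error: OpenCV(4.12.0) /io/opencv/modules/calib3d/src/undistort.dispatch.cpp:347: error: (-215:Assertion failed) CV_IS_MAT(_src) && CV_IS_MAT(_dst) && (_src->rows == 1 || _src->cols == 1) && (_dst->rows == 1 || _dst->cols == 1) && _src->cols + _src->rows - 1 == _dst->rows + _dst->cols - 1 && (CV_MAT_TYPE(_src->type) == CV_32FC2 || CV_MAT_TYPE(_src->type) == CV_64FC2) && (CV_MAT_TYPE(_dst->type) == CV_32FC2 || CV_MAT_TYPE(_dst->type) == CV_64FC2) in function 'cvUndistortPointsInternal'
```

```bash
python3 -m creep '[[0,0,0.012,0,0,0],[0,0,0.01,0,0,0],[0,0,0.005,0,0,0],[0,0,0,0,0,0],[0,0,0,0,0,0]]'
python3 -m creep '[[0,0,0.0015,0,0,0],[0,0,0.0015,0,0,0],[0,0,0,0,0,0]]'
```

```text
t: 17.3
eef_pos: [0.4391, 0.213, 0.0156]
ee_rot: [0.0, 0.998, -0.066, -0.0]
ft_force: [-0.5, -0.2, -2.2]
grip_width: 0.511
gripper_force: 62.3
t: 17.6
eef_pos: [0.4393, 0.213, 0.0128]
ee_rot: [0.0, 0.998, -0.066, -0.0]
ft_force: [0.6, 0.2, -2.8]
grip_width: 0.506
gripper_force: 62.3
```

```bash
python3 -m creep '[[0,0,0.0012,0,0,0],[0,0,0.001,0,0,0],[0,0,0,0,0,0],[0,0,0,0,0,0]]'
python3 -m creep '[[0,0,0,0,0,0],[0,0,0,0,0,0],[0,0,0,0,0,0]]' 0.062
```

```text
t: 18.0
eef_pos: [0.4394, 0.2131, 0.0107]
ee_rot: [-0.0, 0.998, -0.066, 0.0]
ft_force: [0.7, -0.3, -1.9]
grip_width: 0.506
gripper_force: 62.3
t: 18.3
eef_pos: [0.4397, 0.2131, 0.011]
ee_rot: [-0.0, 0.998, -0.066, 0.0]
ft_force: [0.0, -0.5, -0.1]
grip_width: 0.723
gripper_force: 0.0
```

```bash
python3 -m creep '[[0,0,-0.02,0,0,0],[0,0,-0.04,0,0,0],[0,0,-0.045,0,0,0],[0,0,-0.045,0,0,0],[0,0,-0.045,0,0,0]]'
python3 -m creep '[[0,0,-0.045,0,0,0],[0,0,-0.045,0,0,0],[0,0,0,0,0,0],[0,0,0,0,0,0]]'
python3 - <<'E'
from h import *
s=grab("side");t=grab("top")
cv2.imwrite('pics/c9.png',cv2.cvtColor(cv2.resize(s['pixels'][150:430,200:480],None,fx=2,fy=2),cv2.COLOR_RGB2BGR))
for n,g in(('t',t),('s',s)):
  for q in("brass_lock","mat_top"):
    for d in spotter.trace(g,q)[:1]: print(n,q,d['confidence'],onplane(g,[cen(d['mask'])],.003 if 'mat' in q else .02))
E
```

```text
t: 18.8
eef_pos: [0.439, 0.213, 0.2076]
ee_rot: [-0.0, 0.998, -0.066, 0.0]
ft_force: [1.0, 0.0, -0.3]
grip_width: 0.719
gripper_force: 0.0
t: 19.2
eef_pos: [0.4398, 0.2132, 0.2972]
ee_rot: [-0.001, 0.998, -0.066, 0.002]
ft_force: [-0.9, -0.8, -0.9]
grip_width: 0.725
gripper_force: 0.0
t brass_lock 0.17 [[0.44463844 0.09836478 0.02      ]]
t mat_top 0.57 [[0.45852121 0.17285523 0.003     ]]
s brass_lock 0.72 [[0.43966463 0.21720353 0.02      ]]
s mat_top 0.75 [[0.43610048 0.22118666 0.003     ]]
```

View pics/c9.png

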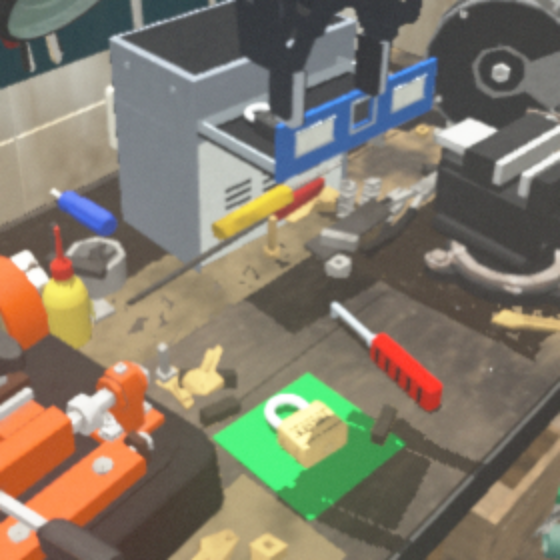

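The lock lies in the middle of the mat, right side up. The hook is flat on the bench, the tray is out with the black lock in it, and the bottle is standing.

```bash
python3 -c "
from workcell import env
print(env.hand_in())"
```

```text
the job is handed in; nothing more can be done
None
```

I pulled the tray out to its stop with the hook, laid the hook flat on the bench, and set the brass padlock same side up in the middle of the mat; the tray is still out with the black padlock in it, the oil bottle is standing, and the job is handed in at about 19.5 s of the 66 s, though the hand-in gave no verdict.

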